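# Clear the lid of the airtight trim box and crack its stuck seal

## Task

Holding the wooden scraper block, sweep the four chalk chips off the closed lid of the airtight trim box into the scrap tray beside it - with the block, not with the fingers - and set the block back down on the table, clear of the tray and the box. Then take the lid by its handle, break it free of its sticky seal without letting it fly up, and hold it level about 4 cm above the rim, so that I can slip a drying sachet in. Finish while still holding the lid there with the gripper, and leave the other things on the table where they are.

Things in the scene. Friction and masses are not known exactly. Their poses are not given: they have to be found in the camera images.
- box: Airtight trim box of clear plastic, fixed firmly to the table: 240 mm (its x) by 220 mm (its y), rim 100 mm above the table, closed by a grey press-on lid. Origin: centre of its underside. Its x axis points away from the robot, square to the handle. The orange side clips are already unclipped.
- lid: Loose press-on lid, 0.38 kg: plate 250 (x) by 230 (y) by 10 mm, lying on the rim, with a plug 26 mm deep in the mouth. Origin: centre of the plate's underside (100 mm up when shut). Seal: rubber gasket lips grip the plug; breaking it takes an upward pull of 11 to 20 N, peaking in the first 6 mm of lift and gone by 16 mm. Pull straight up at the handle's middle.
- handle (a point): Centre of the lid's black grab handle: a bar 16 mm thick (lid x), 14 mm high, 116 mm long (along lid y), across the middle of the lid on two end posts 12 mm wide. Its centre is 31 mm above the lid's top, with a clear gap of 24 mm under the bar. Axes as the lid's.
- lid_strip (a point): Point on the flat top of the lid (110 mm up when shut) in the middle of the strip behind the handle on which the chips lie: lid frame x +67 mm, y 0. The strip is free of fixed parts from 58 mm in front of it (the handle) to 58 mm behind it (back edge), and 115 mm to either side (side edges).
- tray: Shallow open aluminium scrap tray, fixed to the table, 190 mm (x) by 130 mm (y), 26 mm high, walls 3 mm. Stands close against the left or the right side of the box, turned like the box. Origin: centre of its underside.
- block: Loose hardwood scraper block with a rubber edge, 0.14 kg, standing on its foot: foot 100 mm long (its x), 36 mm wide (its y), 22 mm high; on it a grip 80 mm long, 24 mm wide, from 22 to 62 mm above the underside. Origin: centre of its underside, z up. Taken from above across the 24 mm.
- chip1: Loose chip of white tailor's chalk, 26 x 20 x 9 mm, 12 g, lying on the lid. Origin: centre of its underside.
- chip2: As chip1, 23 x 22 x 9 mm.
- chip3: As chip1, 28 x 18 x 9 mm.
- chip4: As chip1, 24 x 19 x 9 mm.
- tin: Bystander: round steel pin tin, diameter 90, height 32 mm, beside the box on the side away from the tray. Origin: centre of its underside.
- weight: Bystander: round dark steel pattern weight with a small knob, diameter 72, height 50 mm. Origin: centre of its underside.
- jar: Bystander: glass jar with a steel cap, diameter 72, height 95 mm. Origin: centre of its underside.
- cone1: Bystander: standing cone of beige thread, diameter 72, height 124 mm. Origin: centre of its underside.
- cone2: Bystander: standing cone of dark blue thread, diameter 72, height 124 mm. Origin: centre of its underside.
- snips: Bystander: thread snips lying flat, 105 mm long, 30 mm wide, 9 mm high, left of the box's front. Origin: on the table under their middle.
- cutter: Bystander: rotary cutter lying on its side edge, 175 mm long, 45 mm high at the blade. Origin: on the table under its middle.

How it is judged:
On the way, in this order (a step that is already met when the one before it is completed fails the run):
1. All four chips lie in the scrap tray, the lid still shut (height (world z) of each of chip1, chip2, chip3, chip4 below 0.035 m and x of chip1 in the frame of tray between -0.095 and 0.095 m and y of chip1 in the frame of tray between -0.065 and 0.065 m and x of chip2 in the frame of tray between -0.095 and 0.095 m and y of chip2 in the frame of tray between -0.065 and 0.065 m and x of chip3 in the frame of tray between -0.095 and 0.095 m and y of chip3 in the frame of tray between -0.065 and 0.065 m and x of chip4 in the frame of tray between -0.095 and 0.095 m and y of chip4 in the frame of tray between -0.065 and 0.065 m and height (world z) of lid below 0.106 m), for 0.2 s.
2. The block stands or lies on the table, let go, clear of the tray and the box, the lid still shut (height (world z) of block below 0.022 m and contact force between the fingers and block below 0.1 N and contact force between block and tray below 0.1 N and contact force between block and box below 0.1 N and linear speed of block below 0.02 m/s and height (world z) of lid below 0.106 m), for 0.2 s.
3. The lid is broken free and held over the rim by the gripper for half a second (height (world z) of lid between 0.125 and 0.16 m and angle between lid's own z axis and vertical below 0.15 rad and horizontal distance between lid and box below 0.025 m and contact force between the fingers and lid above 1 N and contact force between box and lid below 0.1 N and contact force between block and lid below 0.05 N), for 0.5 s.
At the end, for the whole second after the job is handed in: The gripper holds the lid still over the box, clear of it, underside 25 to 60 mm above the rim, level within 0.15 rad, within 25 mm of centre, finger contact over 1 N; the four chips lie in the tray; the block is on the table, let go, touching neither tray, box nor lid (all of step 3 and height (world z) of each of chip1, chip2, chip3, chip4 below 0.035 m and x of chip1 in the frame of tray between -0.095 and 0.095 m and y of chip1 in the frame of tray between -0.065 and 0.065 m and x of chip2 in the frame of tray between -0.095 and 0.095 m and y of chip2 in the frame of tray between -0.065 and 0.065 m and x of chip3 in the frame of tray between -0.095 and 0.095 m and y of chip3 in the frame of tray between -0.065 and 0.065 m and x of chip4 in the frame of tray between -0.095 and 0.095 m and y of chip4 in the frame of tray between -0.065 and 0.065 m and height (world z) of block below 0.022 m and contact force between the fingers and block below 0.1 N and contact force between block and tray below 0.1 N and contact force between block and box below 0.1 N and linear speed of block below 0.02 m/s and linear speed of lid below 0.03 m/s); the arm keeps its last pose, push and grip.
It fails at once if The lid flies up (more than 100 mm above the rim) (height (world z) of lid above 0.2 m).
It fails at once if The lid is raised while a chip is still outside the tray (height (world z) of lid above 0.11 m and not ((height (world z) of chip1 below 0.035 m and x of chip1 in the frame of tray between -0.095 and 0.095 m and y of chip1 in the frame of tray between -0.065 and 0.065 m) and (height (world z) of chip2 below 0.035 m and x of chip2 in the frame of tray between -0.095 and 0.095 m and y of chip2 in the frame of tray between -0.065 and 0.065 m) and (height (world z) of chip3 below 0.035 m and x of chip3 in the frame of tray between -0.095 and 0.095 m and y of chip3 in the frame of tray between -0.065 and 0.065 m) and (height (world z) of chip4 below 0.035 m and x of chip4 in the frame of tray between -0.095 and 0.095 m and y of chip4 in the frame of tray between -0.065 and 0.065 m))).
It fails at once if A chip is pushed or picked with the fingers (contact force between the fingers and chip1 above 0.5 N or contact force between the fingers and chip2 above 0.5 N or contact force between the fingers and chip3 above 0.5 N or contact force between the fingers and chip4 above 0.5 N).
It fails at once if A bystander is shifted by more than 30 mm (distance of any of tin, weight, jar, cone1, cone2, snips, cutter from where it was at the start of the episode above 0.03 m).
It also fails if it takes over 64 s, if anything falls off the work surface, if the arm or the gripper's body presses on something with over 40 N, if the wrist force passes 120 N, or if a joint passes its speed limit or range.

## Robot

A 7-joint arm with a two-finger parallel gripper is mounted at the origin on the work surface. World frame = base frame: x ahead of the robot, y to its left, z up, the work surface at z = 0. Lengths are in m, angles in rad, forces in N, time in s.
With the tool pointing down it reaches from about 0.35 to 0.9 m from the base axis. Payload 19.9 kg.
Tool frame: the origin (TCP) lies on the centre line of the jaws, within the pads' length; the fingertips stand 19 mm ahead of it and the grasp point (between the pads) is the TCP; z points along the fingers, y is the line along which they close (so a half turn about z gives the same grasp; the last joint's range is limited). The gripper opens to 94 mm and grips with 3 to 60 N. Pads are 16 mm wide; open, the fingers measure 119 mm over their backs; the gripper's body (75 mm by 177 mm) begins 78 mm behind the grasp point.
Start: joints at [-1.325, 0.417, -0.01, 1.614, 0.005, 1.111, -0.053], TCP at [0.177, 0.599, 0.224] pointing down, gripper open.
Joint ranges: [-2.81, 2.81], [-0.39, 2.02], [-1.27, 1.25], [0.06, 2.57], [-1.19, 4.33], [0.19, 2], [-2.82, 2.82]. Speed limits (rad/s): [1.89, 1.89, 2.39, 2.39, 3.01, 3.01, 3.01].

## Interface

Orientations are given as a 3x3 rotation matrix whose columns are the frame's x, y, z axes.
In Python, from cell import r gives the robot as it stands.
- The arm moves only by the shell command python3 -m crank 'ROWS' [FORCE]. ROWS is JSON, a list of rows, each an object of numbers: "hand": the closure, from 0 (fully open) to 1 (shut); "dx", "dy", "dz": the shift along the tool's x, y, z in cm; "ax", "ay", "az": the turn, a rotation vector about the tool's x, y, z in rad. In form: [{"hand": .., "dx": .., "dy": .., "dz": .., "ax": .., "ay": .., "az": ..}, ...]. A call has 1 to 12 rows; each row is the pose to reach, as a shift and turn from the pose commanded when the call began, along the tool's axes at that moment; what a row does not reach only later rows make up. A row lasts 1/8 s, in which the tool goes at most 62.5 mm and 10.7 degrees, less where a joint would pass 70% of its speed; a pose out of reach is approached as far as the arm can. A call with a gripper value outside its range is refused whole. The fingers move at their own pace and stop on an object; FORCE is the grip in N (left out, the last holds). Time passes only in rows, so rows that repeat a pose let the fingers close. It gives the time, the measured TCP pose, the force, the opening and the grip force at its end, in the units of the state.
- r.state(): the state, without advancing time (a new reading comes with each control period).
- r.read_camera(name): name is "scene" or "side" or "wrist"; returns (picture, depth): 384x512x3 uint8, red, green, blue; 384x512 float32, m along the optical axis (not along the pixel's ray), 0 where there is no reading.
- r.camera_params(name): a dict with "fx", "fy", "cx", "cy" (pixels), "distortion" ([k1, k2, p1, p2, k3] as OpenCV has them; the pictures are not rectified), "R" (3x3) and "t" (3): a world point X has camera coordinates R X + t; the wrist camera has in their place "mount" (4x4, takes a point from camera to tool coordinates, whose origin is the TCP and whose axes are the flange's). Camera axes: x right, y down, z forward; pixel columns grow to the right and rows downward; lengths in m; the calibration is good to about 2 mm. A picture is of the moment at which its call begins: read the wrist's pose just before it. camera_params takes no time and is no camera call.
- r.finish_job(): hands the job in; it is judged then, once.
The state is a dict: "t": time; "joints": joint angles; "dq": joint speeds; "effort": joint torques, N m; "ee_pos": TCP position; "tcp_rot": TCP orientation; "ft_force": force on the tool from outside, world axes, zero at the start; "moment": the same for the moment, N m; "opening": opening from 0.0 (shut) to 1.0 (fully open); "grip_force": force on a finger pad.
Only numpy, scipy, OpenCV 4.12 (cv2) and the standard library are available. Lean on these libraries where they do the work, as an engineer would, in place of code of your own. Each camera call takes 0.05 s, during which the arm holds its last target. There are 200 camera calls.

## Working session

There is one attempt and no reset: what is moved stays moved. The work goes in short steps, Python scripts to look and compute and a shell command to move; the robot and the scene stay as the last step left them, time stands still between calls to the robot, and variables do not carry over. Pictures are saved under pics/ and viewed, at most 10 in all, crops included, and the job is handed in when it is done.

```bash
mkdir -p pics; ls
cat > h.py <<'E'
import numpy as np,cv2
from cell import r
def cloud(n):
    s=r.state(); im,d=r.read_camera(n); p=r.camera_params(n)
    K=np.array([[p['fx'],0,p['cx']],[0,p['fy'],p['cy']],[0,0,1.]])
    v,u=np.mgrid[:384,:512]
    q=cv2.undistortPoints(np.stack([u,v],-1).reshape(-1,1,2).astype(float),K,np.array(p['distortion'])).reshape(384,512,2)
    c=np.dstack([q,np.ones((384,512))])*d[...,None]
    if 'mount' in p:
        M=np.array(p['mount']); X=c@M[:3,:3].T+M[:3,3]
        X=X@np.array(s['tcp_rot']).T+np.array(s['ee_pos'])
    else: X=(c-np.array(p['t']))@np.array(p['R'])
    X[d==0]=np.nan
    return im,X
def save(f,im,k=1):
    cv2.imwrite(f,cv2.resize(im[...,::-1],None,fx=k,fy=k,interpolation=cv2.INTER_CUBIC))
E
python3 - <<'E'
from h import *
for n in ['scene','side']:
    im,X=cloud(n); np.savez(n,im=im,X=X); save(f'pics/{n}.png',im,1.5)
s=r.state();print(s['ee_pos'],s['tcp_rot'],s['opening'])
E
```

```text
pics
[0.17733077 0.59900506 0.2239217 ] [[-9.58880462e-01  2.83810185e-01 -1.95329262e-04]
 [ 2.83810231e-01  9.58879899e-01 -1.04526938e-03]
 [-1.09360793e-04 -1.05772483e-03 -9.99999435e-01]] 0.9993749802806169
```

View pics/scene.png

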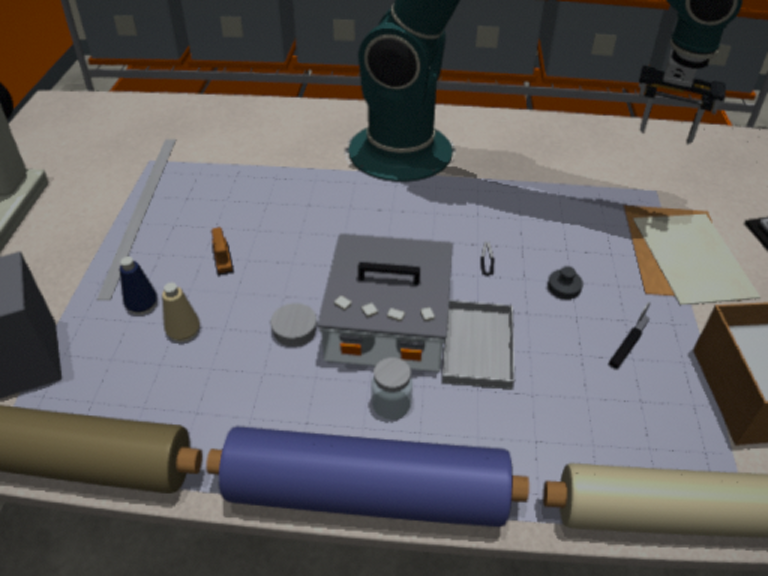

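View pics/side.png

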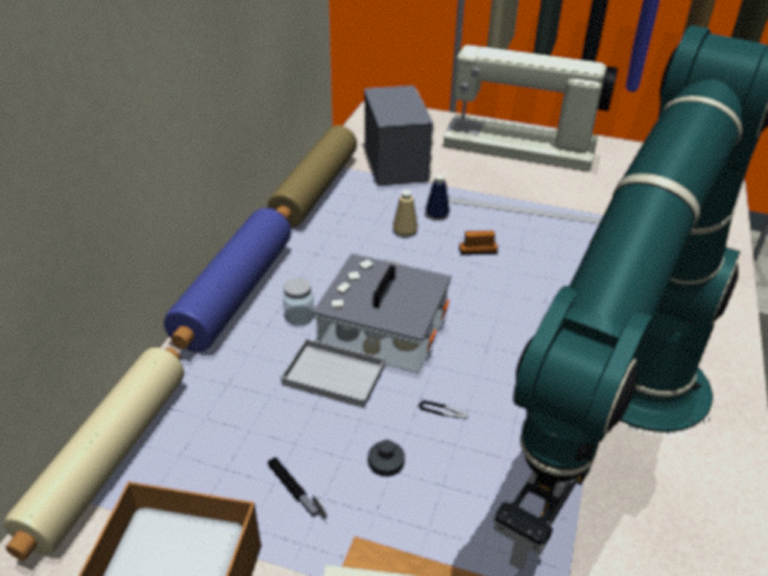

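The scene view shows the lid with a row of four chips behind the handle (at 343,302 to 428,314), the tray on the +y side (478,343), the orange-brown block at (222,250) on the −y side, the tin at (293,323), and the jar behind the box. The side view agrees.

Run:
```python
from h import *
def rect(P,nm):
    P=P[~np.isnan(P).any(1)]; c,w,a=cv2.minAreaRect((P[:,:2]*1000).astype(np.float32)); print(nm,len(P),np.round(c,1),np.round(w,1),round(a,1),'z',np.round(np.percentile(P[:,2]*1000,[5,50,95]),1))
for n in ['scene','side']:
    z=np.load(n+'.npz'); im,X=z['im'].astype(int),z['X']; x,y,h=X[...,0],X[...,1],X[...,2]
    print(n)
    reg=(x>.35)&(x<.85)&(abs(y)<.3)
    def comps(m,nm,mn=12):
        k,l,st,_=cv2.connectedComponentsWithStats(m.astype(np.uint8))
        for i in range(1,k):
            if st[i,4]>=mn: rect(X[l==i],nm+str(st[i,:2]))
    comps(reg&(h>.095)&(h<.122),'lid',500)
    comps(reg&(h>.128)&(h<.17),'handle',20)
    comps((im.min(2)>165)&reg&(h>.1)&(h<.13),'chip')
    br=(im[...,0]-im[...,2]>50)&(y<-.15)&(x>.2)&(x<.8)&(h>-.01)&(h<.08)
    comps(br,'block'); comps(br&(h>.045),'blocktop')
    comps((h>.012)&(h<.2)&(x>.2)&(x<.95)&(abs(y)<.6),'obj',30)
```

```text
scene
lid[211 156] 4983 [596.5  20.5] [230.9 257.6] 88.8 z [104.1 107.7 113.1]
handle[238 175] 281 [597.3  20.9] [ 19.8 114.5] 0.5 z [133.5 143.4 147.4]
chip[225 198] 25 [663.3 -55.1] [18.6 13.4] 64.4 z [115.3 117.  118.8]
chip[243 203] 25 [675.9  -5.9] [16.5 16.3] 10.9 z [114.6 116.4 119.5]
chip[260 207] 23 [684.3  42.2] [19.3 10.7] 79.0 z [116.  117.9 119.3]
chip[282 206] 23 [675.9  97.8] [16.9 14.4] 21.8 z [114.2 116.3 119.9]
block[142 152] 159 [ 458.7 -349.6] [93.4 27.1] 18.4 z [17.7 58.2 62.5]
blocktop[142 152] 110 [ 456. -353.] [75.7 23.2] 21.0 z [56.7 59.6 62.7]
obj[141 151] 271 [ 454.9 -354.7] [105.6  31.9] 22.9 z [16.1 50.2 62.2]
obj[181 156] 8632 [634.5  66. ] [447.  361.8] 54.0 z [ 21.1 105.9 116.5]
obj[ 80 171] 622 [ 613.3 -482.8] [49.3 66.6] 29.7 z [ 18.9  64.9 121.1]
obj[365 178] 349 [476.6 380.4] [73.4 68.3] 74.6 z [15.6 21.7 49.1]
obj[108 189] 687 [ 675.3 -374.6] [50.6 69.9] 28.6 z [ 21.1  64.5 120.5]
obj[  6 195] 785 [ 795.6 -587.9] [59.2 24.1] 0.0 z [ 22.7 118.  197.7]
obj[407 201] 260 [605.7 503.8] [ 23.4 180.1] 56.0 z [12.3 15.6 35.1]
obj[  0 271] 430 [ 938.8 -437
[... 1435 characters left out ...]
 82] 392 [ 783.9 -585. ] [66.3 29.5] 1.2 z [ 23.8 110.4 190.9]
obj[194  96] 782 [ 930.8 -436. ] [325.1  38.3] 90.0 z [ 41.1  84.5 107.5]
obj[284 116] 348 [ 596.5 -476.3] [66.  54.5] 7.4 z [ 21.1  66.4 121.7]
obj[262 127] 365 [ 683.9 -395.4] [ 66.4 132.7] 49.4 z [ 21.6  65.1 122.8]
obj[128 141] 1946 [929.5  22.9] [444.   40.9] 90.0 z [ 45.7  93.1 116.7]
obj[307 153] 317 [ 449.7 -350.7] [97.  41.8] 16.6 z [16.4 40.3 66.5]
obj[187 169] 6056 [630.3  67.6] [450.5 360.6] 55.4 z [ 19.4 108.8 118.1]
obj[ 64 236] 1487 [936.1 465.7] [ 28.2 268.5] 0.1 z [39.9 75.5 93.8]
obj[246 293] 451 [464.8 384.9] [70.3 70.2] 9.5 z [16.6 25.6 52.9]
obj[179 305] 405 [600.7 505.2] [ 23.9 175.1] 56.4 z [13.5 18.5 37.7]
```

Run:
```python
from h import *
z=np.load('scene.npz');a=cv2.resize(z['im'][150:265,120:350],None,fx=3.3,fy=3.3,interpolation=cv2.INTER_CUBIC)
save('pics/crop1.png',a)
```

```text
(no output)
```

View pics/crop1.png

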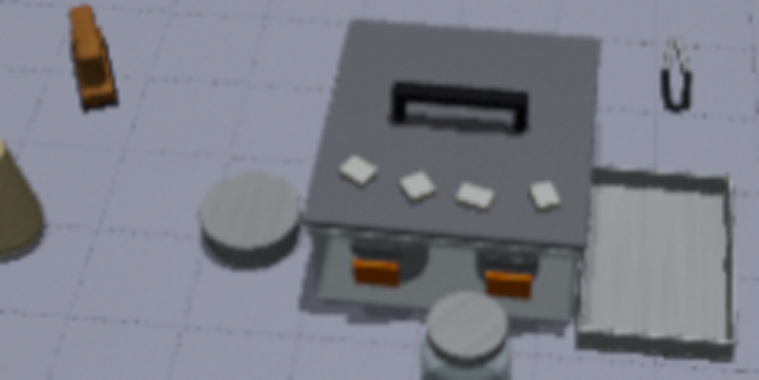

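The enlarged crop confirms chips at about (358,170), (417,186), (475,196) and (545,194), with the tray close against the +y side of the lid. Next I'll work out the moves.

```bash
cat >> h.py <<'E'
def to(x,y,z,ydeg):
    "shift (cm) and turn to a tool-down pose with the tool's y at ydeg in the world"
    from scipy.spatial.transform import Rotation as Ro
    s=r.state(); R=np.array(s['tcp_rot']); a=np.radians(ydeg)
    Y=np.array([np.cos(a),np.sin(a),0]); Z=np.array([0,0,-1.]); T=np.stack([np.cross(Y,Z),Y,Z],1)
    print('d',np.round(R.T@(np.array([x,y,z])-s['ee_pos'])*100,2),'a',np.round(Ro.from_matrix(R.T@T).as_rotvec(),3),'t',round(s['t'],2),'F',np.round(s['ft_force'],1))
E
python3 - <<'E'
from h import *
to(.45,.25,.36,0); to(.52,.03,.42,-30);to(.44,-.33,.30,-71.5)
z=np.load('scene.npz');X=z['X'];im=z['im'].astype(int);x,y,h=np.moveaxis(X,2,0)
m=(h>.018)&(h<.034)&(y>.135)&(y<.3)&(x>.5)&(x<.85)
P=X[m];print(len(P),cv2.minAreaRect((P[:,:2]*1e3).astype(np.float32)), P.min(0),P.max(0))
E
```

```text
d [-36.05 -25.74 -13.58] a [-1.000e-03  1.000e-03  1.283e+00] t 0.1 F [-0.7  0.2  0.5]
d [-49.01 -44.86 -19.56] a [-1.000e-03  1.000e-03  1.807e+00] t 0.1 F [-0.7  0.2  0.5]
d [-51.55 -81.63  -7.52] a [-0.000e+00  1.000e-03  2.531e+00] t 0.1 F [-0.7  0.2  0.5]
276 ((649.5022583007812, 200.96426391601562), (129.6588592529297, 196.08888244628906), 88.1417236328125) [0.55178001 0.135075   0.01802585] [0.7474446  0.26679327 0.03011178]
```

```bash
python3 -m crank '[{"dx":-18,"dy":-11,"dz":-7,"az":0.55},{"dx":-36,"dy":-25.7,"dz":-13.6,"az":1.28},{"dx":-36,"dy":-25.7,"dz":-13.6,"az":1.28},{"dx":-36,"dy":-25.7,"dz":-13.6,"az":1.28},{"dx":-36,"dy":-25.7,"dz":-13.6,"az":1.28},{"dx":-36,"dy":-25.7,"dz":-13.6,"az":1.28},{"dx":-49,"dy":-44.9,"dz":-19.6,"az":1.81},{"dx":-49,"dy":-44.9,"dz":-19.6,"az":1.81},{"dx":-49,"dy":-44.9,"dz":-19.6,"az":1.81},{"dx":-49,"dy":-44.9,"dz":-19.6,"az":1.81},{"dx":-49,"dy":-44.9,"dz":-19.6,"az":1.81},{"dx":-49,"dy":-44.9,"dz":-19.6,"az":1.81}]'
python3 - <<'E'
from h import *
im,X=cloud('wrist');np.savez('w1',im=im,X=X);save('pics/w1.png',im,1.5)
to(.44,-.33,.28,-71.5)
E
```

```text
d [-51.56 -81.63  -5.52] a [-0.000e+00  1.000e-03  2.531e+00] t 0.15 F [-0.6 -0.4  0.3]invalid input
```

View pics/w1.png

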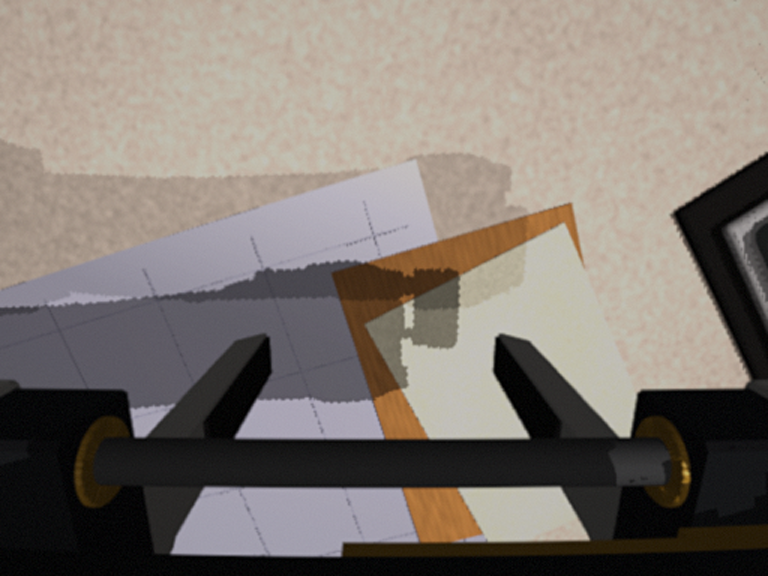

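The wrist picture shows only the start area (mat corner and orange folder), because the move was refused. The rows probably need every key.

```bash
python3 -m crank '[{"hand":0,"dx":-18,"dy":-11,"dz":-7,"ax":0,"ay":0,"az":0.55},{"hand":0,"dx":-36,"dy":-25.7,"dz":-13.6,"ax":0,"ay":0,"az":1.28},{"hand":0,"dx":-36,"dy":-25.7,"dz":-13.6,"ax":0,"ay":0,"az":1.28},{"hand":0,"dx":-36,"dy":-25.7,"dz":-13.6,"ax":0,"ay":0,"az":1.28},{"hand":0,"dx":-36,"dy":-25.7,"dz":-13.6,"ax":0,"ay":0,"az":1.28},{"hand":0,"dx":-36,"dy":-25.7,"dz":-13.6,"ax":0,"ay":0,"az":1.28},{"hand":0,"dx":-49,"dy":-44.9,"dz":-19.6,"ax":0,"ay":0,"az":1.81},{"hand":0,"dx":-49,"dy":-44.9,"dz":-19.6,"ax":0,"ay":0,"az":1.81},{"hand":0,"dx":-49,"dy":-44.9,"dz":-19.6,"ax":0,"ay":0,"az":1.81},{"hand":0,"dx":-49,"dy":-44.9,"dz":-19.6,"ax":0,"ay":0,"az":1.81},{"hand":0,"dx":-49,"dy":-44.9,"dz":-19.6,"ax":0,"ay":0,"az":1.81},{"hand":0,"dx":-49,"dy":-44.9,"dz":-19.6,"ax":0,"ay":0,"az":1.81}]'
python3 - <<'E'
from h import *
im,X=cloud('wrist');np.savez('w1',im=im,X=X);save('pics/w2.png',im,1.5)
to(.44,-.33,.28,-71.5)
E
```

```text
t: 1.65
ee_pos: [0.5206, 0.0257, 0.4214]
tcp_rot: [[0.508, 0.862, 0.001], [0.862, -0.508, -0.001], [0.0, 0.002, -1.0]]
ft_force: [-0.7, 0.6, -0.8]
opening: 1.001
grip_force: 0.0
d [-34.84  11.1   14.12] a [ 0.001 -0.     0.717] t 1.7 F [ 0.7 -1.3 -0.3]
```

View pics/w2.png

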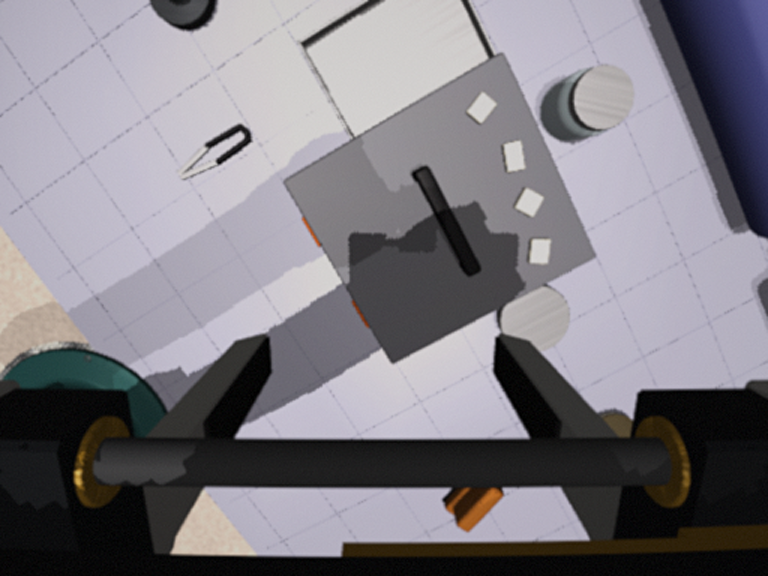

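The wrist view from above shows the whole lid (corners about (285,182), (500,55), (595,258), (393,360)), the handle at (447,222), the chips at (482,107), (514,156), (530,202) and (540,250), and the block at (472,507) near the bottom. I'll fit these in the point cloud.

```bash
cat >> h.py <<'E'
def rect(P,nm):
    P=P[~np.isnan(P).any(1)]
    c,w,a=cv2.minAreaRect((P[:,:2]*1000).astype(np.float32))
    print(nm,len(P),np.round(c,1),np.round(w,1),round(a,1),'z',np.round(np.percentile(P[:,2]*1000,[5,50,95]),1))
def comps(X,m,nm,mn):
    k,l,st,_=cv2.connectedComponentsWithStats(m.astype(np.uint8))
    for i in range(1,k):
        if st[i,4]>=mn: rect(X[l==i],nm)
E
python3 - <<'E'
from h import *
z=np.load('w1.npz'); im,X=z['im'].astype(int),z['X']; x,y,h=np.moveaxis(X,2,0)
reg=(x>.4)&(x<.76)&(abs(y-.02)<.2)
comps(X,reg&(h>.095)&(h<.116),'lid',500)
comps(X,reg&(h>.135)&(h<.16),'handle',50)
comps(X,(im.min(2)>140)&reg&(h>.11)&(h<.125)&(x>.63)&(x<.71),'chip',30)
comps(X,(h>.018)&(h<.034)&(y>.137)&(y<.3)&(x>.5)&(x<.85),'tray',80)
comps(X,(h>.01)&(h<.08)&(y<-.25)&(x>.3)&(x<.56),'block',80)
E
python3 -m crank '[{"hand":0,"dx":-34.8,"dy":11.1,"dz":14.1,"ax":0,"ay":0,"az":0.717},{"hand":0,"dx":-34.8,"dy":11.1,"dz":14.1,"ax":0,"ay":0,"az":0.717},{"hand":0,"dx":-34.8,"dy":11.1,"dz":14.1,"ax":0,"ay":0,"az":0.717},{"hand":0,"dx":-34.8,"dy":11.1,"dz":14.1,"ax":0,"ay":0,"az":0.717},{"hand":0,"dx":-34.8,"dy":11.1,"dz":14.1,"ax":0,"ay":0,"az":0.717},{"hand":0,"dx":-34.8,"dy":11.1,"dz":14.1,"ax":0,"ay":0,"az":0.717},{"hand":0,"dx":-34.8,"dy":11.1,"dz":14.1,"ax":0,"ay":0,"az":0.717},{"hand":0,"dx":-34.8,"dy":11.1,"dz":14.1,"ax":0,"ay":0,"az":0.717},{"hand":0,"dx":-34.8,"dy":11.1,"dz":14.1,"ax":0,"ay":0,"az":0.717}]'
python3 - <<'E'
from h import *
im,X=cloud('wrist');np.savez('w2',im=im,X=X);save('pics/w3.png',im,1.5)
x,y,h=np.moveaxis(X,2,0)
comps(X,(h>.01)&(h<.08)&(y<-.25)&(y>-.43)&(x>.3)&(x<.56),'block',80)
comps(X,(h>.05)&(h<.08)&(y<-.25)&(y>-.43)&(x>.3)&(x<.56),'top',80)
E
```

```text
lid 21964 [592.4  21.2] [229.9 251. ] 89.0 z [108.3 109.8 111.3]
handle 907 [592.7  20.8] [114.8  16.3] 88.8 z [144.  147.3 148.9]
chip 232 [676.5  97.2] [26.5 20.3] 20.6 z [111.6 118.7 120.5]
chip 239 [682.9  40.7] [27.9 21. ] 71.5 z [116.5 118.8 119.9]
chip 223 [676.2  -7.7] [24.6 25.5] 32.7 z [111.9 118.9 120.1]
chip 212 [662.7 -58.6] [27.9 23.8] 58.0 z [116.7 118.5 119.9]
tray 316 [569.9 227.6] [149.9  74.7] 50.5 z [19.6 25.4 27.4]
tray 135 [739.1 174.3] [66.3  4.5] 88.8 z [19.2 24.7 27. ]
block 730 [ 445.9 -354. ] [89.6 28.3] 21.9 z [19.5 58.1 62.6]
t: 2.82
ee_pos: [0.4416, -0.3253, 0.2795]
tcp_rot: [[0.946, 0.323, 0.0], [0.323, -0.946, 0.001], [0.0, -0.001, -1.0]]
ft_force: [0.4, 1.3, -0.4]
opening: 1.0
grip_force: 0.0
block 1625 [ 453.2 -355.2] [98.7 32.1] 22.5 z [20.3 60.7 62.8]
top 1150 [ 452.5 -355.5] [80.1 24.1] 22.5 z [57.6 61.4 62.9]
```

View pics/w3.png

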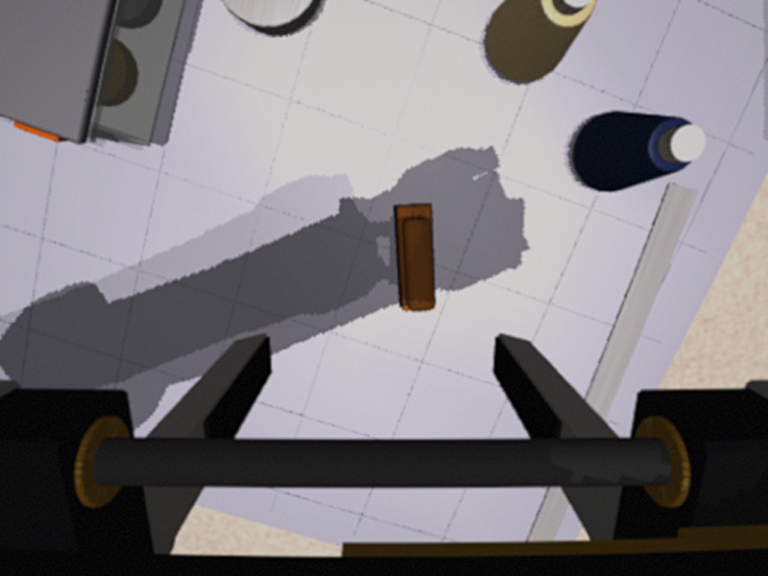

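The picture shows the block upright and clear at (415,257), turned 22.5°, with both cones well away. I'll descend and grasp it.

Run:
```python
from h import *
to(.4525,-.3555,.13,-67.5); to(.4525,-.3555,.046,-67.5)
```

```text
d [ 0.04  3.21 14.97] a [-0.    -0.001 -0.064] t 2.88 F [1.2 0.4 0.1]
d [ 0.04  3.21 23.37] a [-0.    -0.001 -0.064] t 2.88 F [1.2 0.4 0.1]
```

```bash
python3 -m crank '[{"hand":0,"dx":0,"dy":3.2,"dz":15,"ax":0,"ay":0,"az":-0.064},{"hand":0,"dx":0,"dy":3.2,"dz":15,"ax":0,"ay":0,"az":-0.064},{"hand":0,"dx":0,"dy":3.2,"dz":15,"ax":0,"ay":0,"az":-0.064},{"hand":0,"dx":0,"dy":3.2,"dz":19,"ax":0,"ay":0,"az":-0.064},{"hand":0,"dx":0,"dy":3.2,"dz":23.4,"ax":0,"ay":0,"az":-0.064},{"hand":0,"dx":0,"dy":3.2,"dz":23.4,"ax":0,"ay":0,"az":-0.064},{"hand":1,"dx":0,"dy":3.2,"dz":23.4,"ax":0,"ay":0,"az":-0.064},{"hand":1,"dx":0,"dy":3.2,"dz":23.4,"ax":0,"ay":0,"az":-0.064},{"hand":1,"dx":0,"dy":3.2,"dz":23.4,"ax":0,"ay":0,"az":-0.064},{"hand":1,"dx":0,"dy":3.2,"dz":23.4,"ax":0,"ay":0,"az":-0.064},{"hand":1,"dx":0,"dy":3.2,"dz":23.4,"ax":0,"ay":0,"az":-0.064}]' 45
python3 -m crank '[{"hand":1,"dx":0,"dy":0,"dz":0,"ax":0,"ay":0,"az":0},{"hand":1,"dx":0,"dy":0,"dz":0,"ax":0,"ay":0,"az":0},{"hand":1,"dx":0,"dy":0,"dz":-3,"ax":0,"ay":0,"az":0},{"hand":1,"dx":0,"dy":0,"dz":-8,"ax":0,"ay":0,"az":0},{"hand":1,"dx":0,"dy":0,"dz":-14,"ax":0,"ay":0,"az":0},{"hand":1,"dx":0,"dy":0,"dz":-19,"ax":0,"ay":0,"az":0},{"hand":1,"dx":0,"dy":0,"dz":-19,"ax":0,"ay":0,"az":0}]'
python3 - <<'E'
from h import *
to(.666,-.098,.24,-91.1);to(.666,-.098,.158,-91.1)
im,X=cloud('wrist');save('pics/w4.png',im,1)
E
```

```text
t: 4.25
ee_pos: [0.451, -0.3573, 0.0457]
tcp_rot: [[0.925, 0.381, 0.0], [0.381, -0.925, -0.0], [0.0, 0.0, -1.0]]
ft_force: [-0.0, -0.1, 0.1]
opening: 0.502
grip_force: 0.0
t: 5.12
ee_pos: [0.4519, -0.3582, 0.2386]
tcp_rot: [[0.925, 0.381, 0.005], [0.381, -0.925, -0.002], [0.003, 0.004, -1.0]]
ft_force: [1.5, 0.4, -2.0]
opening: 0.25
grip_force: 45.0
d [ 29.71 -15.9   -0.1 ] a [ 0.003 -0.004  0.41 ] t 5.12 F [ 1.5  0.4 -2. ]
d [ 29.68 -15.93   8.1 ] a [ 0.003 -0.004  0.41 ] t 5.12 F [ 1.5  0.4 -2. ]
```

View pics/w4.png

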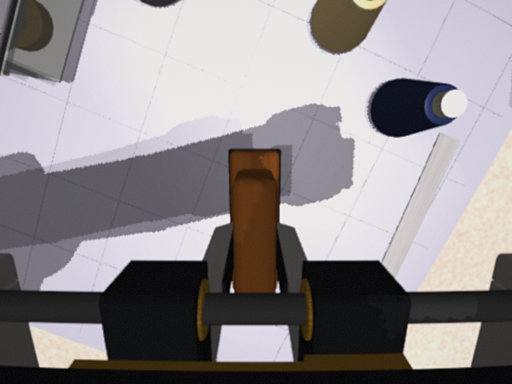

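The block is held square between the pads (255,215). I'll move above the start of the strip and lower it.

```bash
python3 -m crank '[{"hand":1,"dx":29.7,"dy":-15.9,"dz":0,"ax":0,"ay":0,"az":0.41},{"hand":1,"dx":29.7,"dy":-15.9,"dz":0,"ax":0,"ay":0,"az":0.41},{"hand":1,"dx":29.7,"dy":-15.9,"dz":0,"ax":0,"ay":0,"az":0.41},{"hand":1,"dx":29.7,"dy":-15.9,"dz":0,"ax":0,"ay":0,"az":0.41},{"hand":1,"dx":29.7,"dy":-15.9,"dz":0,"ax":0,"ay":0,"az":0.41},{"hand":1,"dx":29.7,"dy":-15.9,"dz":0,"ax":0,"ay":0,"az":0.41},{"hand":1,"dx":29.7,"dy":-15.9,"dz":0,"ax":0,"ay":0,"az":0.41},{"hand":1,"dx":29.7,"dy":-15.9,"dz":0,"ax":0,"ay":0,"az":0.41},{"hand":1,"dx":29.7,"dy":-15.9,"dz":0,"ax":0,"ay":0,"az":0.41}]'
python3 - <<'E'
from h import *
to(.666,-.100,.18,-91.1);to(.666,-.100,.1575,-91.1)
E
```

```text
t: 6.3
ee_pos: [0.6643, -0.0983, 0.2352]
tcp_rot: [[1.0, -0.021, -0.001], [-0.021, -1.0, -0.0], [-0.001, 0.0, -1.0]]
ft_force: [0.5, 0.3, -1.1]
opening: 0.253
grip_force: 45.0
d [0.17 0.17 5.52] a [ 0.     0.001 -0.002] t 6.3 F [ 0.5  0.3 -1.1]
d [0.18 0.17 7.77] a [ 0.     0.001 -0.002] t 6.3 F [ 0.5  0.3 -1.1]
```

```bash
python3 -m crank '[{"hand":1,"dx":0.2,"dy":0.2,"dz":4,"ax":0,"ay":0,"az":0},{"hand":1,"dx":0.2,"dy":0.2,"dz":6.5,"ax":0,"ay":0,"az":0},{"hand":1,"dx":0.2,"dy":0.2,"dz":7.3,"ax":0,"ay":0,"az":0},{"hand":1,"dx":0.2,"dy":0.2,"dz":7.3,"ax":0,"ay":0,"az":0},{"hand":1,"dx":0.2,"dy":0.2,"dz":7.3,"ax":0,"ay":0,"az":0}]'
python3 - <<'E'
from h import *
to(.666,-.100,.1565,-91.1)
to(.671,.165,.1565,-91.1)
im,X=cloud('side');np.savez('s2',im=im,X=X);save('pics/s2.png',im[130:270,180:360],4)
E
```

```text
t: 6.92
ee_pos: [0.6671, -0.0995, 0.1632]
tcp_rot: [[1.0, -0.02, 0.001], [-0.02, -1.0, -0.0], [0.001, 0.0, -1.0]]
ft_force: [-0.1, -0.0, -0.8]
opening: 0.25
grip_force: 45.0
d [-0.11  0.05  0.67] a [ 0.    -0.001 -0.   ] t 6.92 F [-0.1 -0.  -0.8]
d [ -0.13 -26.46   0.67] a [ 0.    -0.001 -0.   ] t 6.92 F [-0.1 -0.  -0.8]
```

View pics/s2.png

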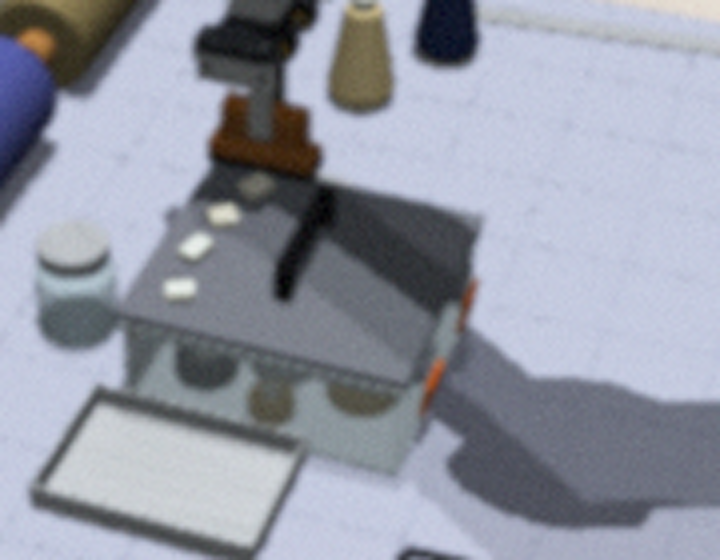

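The side view shows the block (262,140) just behind the first chip at (257,185) on the −y edge, aligned with the strip. I'll lower it 6 mm and check the force.

```bash
python3 -m crank '[{"hand":1,"dx":0,"dy":0,"dz":0.4,"ax":0,"ay":0,"az":0},{"hand":1,"dx":0,"dy":0,"dz":0.6,"ax":0,"ay":0,"az":0},{"hand":1,"dx":0,"dy":0,"dz":0.6,"ax":0,"ay":0,"az":0}]'
```

```text
t: 7.35
ee_pos: [0.6686, -0.0997, 0.1613]
tcp_rot: [[1.0, -0.019, 0.005], [-0.019, -1.0, 0.001], [0.005, -0.001, -1.0]]
ft_force: [-14.6, 5.0, 51.6]
opening: 0.255
grip_force: 45.1
```

```bash
python3 -m crank '[{"hand":1,"dx":0,"dy":0,"dz":-0.4,"ax":0,"ay":0,"az":0},{"hand":1,"dx":0,"dy":0,"dz":-0.4,"ax":0,"ay":0,"az":0}]'
python3 - <<'E'
from h import *
to(.671,.165,.1625,-91.1)
E
```

```text
t: 7.6
ee_pos: [0.6673, -0.0993, 0.1615]
tcp_rot: [[1.0, -0.019, 0.001], [-0.019, -1.0, 0.0], [0.001, -0.0, -1.0]]
ft_force: [-5.2, 2.2, 15.6]
opening: 0.253
grip_force: 45.0
d [ -0.14 -26.43  -0.09] a [-0.    -0.001 -0.   ] t 7.6 F [-5.2  2.2 15.6]
```

```bash
python3 -m crank '[{"hand":1,"dx":-0.1,"dy":0,"dz":-0.25,"ax":0,"ay":0,"az":0},{"hand":1,"dx":-0.1,"dy":-1.5,"dz":-0.25,"ax":0,"ay":0,"az":0},{"hand":1,"dx":-0.1,"dy":-3.5,"dz":-0.25,"ax":0,"ay":0,"az":0},{"hand":1,"dx":-0.1,"dy":-6,"dz":-0.25,"ax":0,"ay":0,"az":0},{"hand":1,"dx":-0.1,"dy":-8.5,"dz":-0.25,"ax":0,"ay":0,"az":0}]'
python3 - <<'E'
from h import *
to(.671,.165,.1625,-91.1)
im,X=cloud('scene');save('pics/s3.png',im[140:270,180:360],4)
E
```

```text
t: 8.22
ee_pos: [0.6675, -0.0115, 0.1626]
tcp_rot: [[1.0, -0.018, -0.001], [-0.018, -1.0, 0.0], [-0.001, -0.0, -1.0]]
ft_force: [0.2, 0.7, -2.0]
opening: 0.255
grip_force: 45.0
d [ 4.000e-02 -1.765e+01  1.000e-02] a [-0.     0.001  0.001] t 8.22 F [ 0.2  0.7 -2. ]
```

View pics/s3.png

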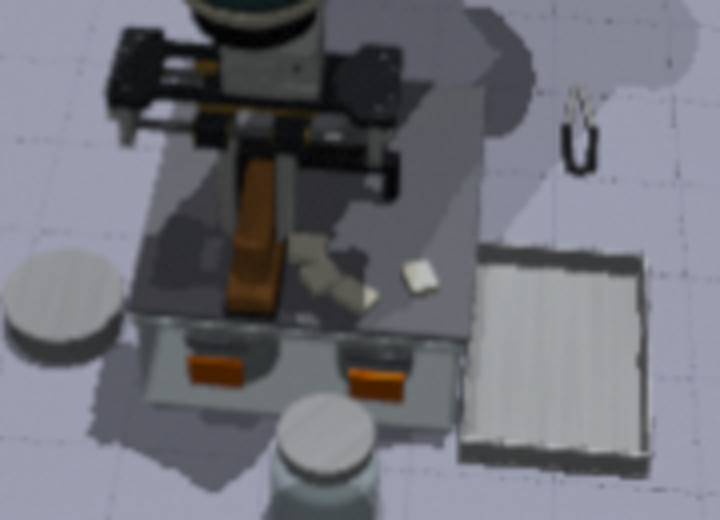

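The picture shows the block at (255,280) pushing a cluster of three chips, (310,248), (320,272) and (348,290), with the fourth ahead at (420,275). The third sits toward the back edge, so I'll shift the block slightly back (+x) as the sweep goes on.

```bash
python3 -m crank '[{"hand":1,"dx":0.4,"dy":-1.5,"dz":0,"ax":0,"ay":0,"az":0},{"hand":1,"dx":0.7,"dy":-3.5,"dz":0,"ax":0,"ay":0,"az":0},{"hand":1,"dx":0.7,"dy":-5.5,"dz":0,"ax":0,"ay":0,"az":0}]'
cat >> h.py <<'E'
def chips():
    for n in ['scene','side']:
        im,X=cloud(n); x,y,h=np.moveaxis(X,2,0); g=im.astype(int)
        print(n); comps(X,(g.min(2)>85)&(g.max(2)-g.min(2)<45)&(h>.1145)&(h<.127)&(x>.61)&(x<.73)&(y<.15)&(y>-.11),'on lid',6)
        comps(X,(h>.007)&(h<.035)&(x>.56)&(x<.74)&(y>.148)&(y<.262),'in tray',6)
E
python3 - <<'E'
from h import *
s=r.state();print(s['ee_pos'],s['ft_force']); chips()
E
```

```text
t: 8.65
ee_pos: [0.6759, 0.0423, 0.1628]
tcp_rot: [[1.0, -0.019, -0.0], [-0.019, -1.0, -0.0], [-0.0, 0.0, -1.0]]
ft_force: [0.1, -1.0, -1.7]
opening: 0.25
grip_force: 45.0
[0.67587798 0.04229686 0.16280205] [ 0.13326999 -1.00970415 -1.71347629]
scene
on lid 9 [659.6  82. ] [12.   5.4] 3.3 z [115.2 117.5 119.4]
on lid 15 [721.1  69.4] [14.2 11. ] 79.8 z [116.3 117.6 118.7]
in tray 11 [718.9 261.6] [ 0.4 35.8] 89.6 z [10.7 13.6 22.2]
in tray 6 [739.1 175.6] [2.6 6.2] 13.9 z [13.4 20.9 24.5]
side
on lid 127 [686.   90.6] [48.  79.8] 81.7 z [115.9 120.3 124.5]
in tray 94 [734.8 206. ] [110.5   9.1] 89.8 z [ 7.7 20.8 29.8]
in tray 31 [712. 181.] [23.  47.9] 22.6 z [ 7.1  8.3 10.2]
in tray 12 [686.2 182.9] [14.  30.5] 29.3 z [ 7.3  8.1 11.3]
in tray 21 [666.8 174.6] [20.4 49.3] 37.4 z [ 7.1  8.1 11.1]
in tray 12 [588.3 180.2] [13.  27.2] 18.5 z [ 7.1  8.  10.3]
in tray 8 [575.9 173.8] [14.6 11.6] 46.4 z [7.  8.  9.7]
in tray 42 [708.6 248.8] [56.8 26.3] 0.2 z [ 7.9 15.8 25.6]
in tray 10 [602.1 207.2] [26.2  9.4] 36.3 z [ 7.4  8.4 10.6]
in tray 7 [567.9 198.5] [6.4 8.5] 19.2 z [ 7.5  8.5 10. ]
in tray 16 [606.2 218.5] [26.6 14.9] 34.4 z [ 7.1  7.8 10.3]
in tray 7 [664.7 261.2] [9.7 2.2] 17.6 z [ 8.  14.1 15.5]
```

Run:
```python
from h import *
a,_=cloud('side');b,Y=cloud('scene');c,_=cloud('wrist')
f=lambda i,y,x,w,h:cv2.resize(i[y:y+h,x:x+w],(400,300),interpolation=cv2.INTER_CUBIC)
save('pics/mix.png',np.vstack([np.hstack([f(a,155,200,100,75),f(b,170,220,100,75)]),np.hstack([cv2.resize(c,(400,300)),f(c,0,100,300,225)])]))
```

```text
(no output)
```

View pics/mix.png

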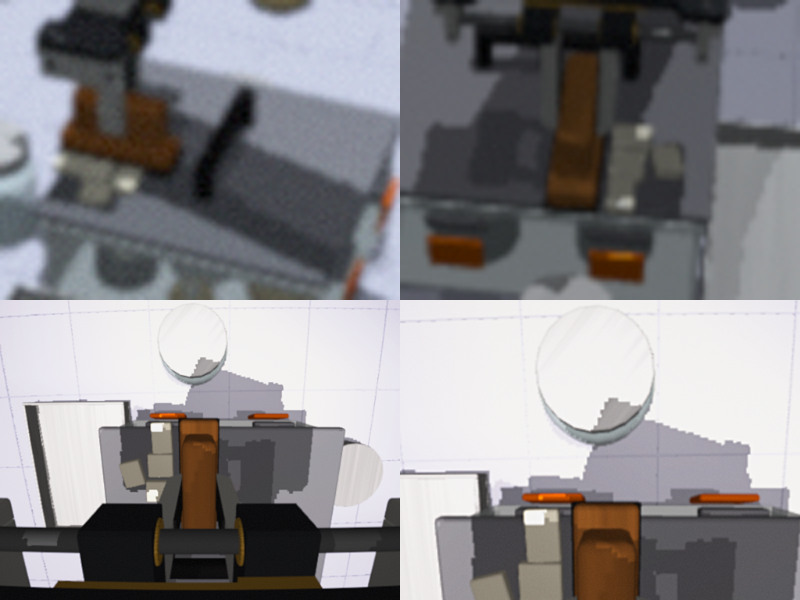

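The mosaic shows three chips in a column along the block's face and the fourth just ahead of them. The outermost chip overhangs the back edge slightly (wrist crop 541,520). I'll finish the sweep with a slight inward (−x) drift so the block's friction draws them inward.

```bash
python3 -m crank '[{"hand":1,"dx":-0.3,"dy":-1.2,"dz":0,"ax":0,"ay":0,"az":0},{"hand":1,"dx":-0.7,"dy":-3,"dz":0,"ax":0,"ay":0,"az":0},{"hand":1,"dx":-1,"dy":-5.5,"dz":0,"ax":0,"ay":0,"az":0},{"hand":1,"dx":-1,"dy":-8.5,"dz":0,"ax":0,"ay":0,"az":0},{"hand":1,"dx":-1,"dy":-11,"dz":0,"ax":0,"ay":0,"az":0},{"hand":1,"dx":-1,"dy":-12.5,"dz":0,"ax":0,"ay":0,"az":0},{"hand":1,"dx":-1,"dy":-12.5,"dz":0,"ax":0,"ay":0,"az":0}]'
python3 - <<'E'
from h import *
for n in ['scene','side']:
    im,X=cloud(n); x,y,h=np.moveaxis(X,2,0); g=im.astype(int)
    print(n); comps(X,(h>.1145)&(h<.127)&(x>.615)&(x<.75)&(y<.15)&(y>-.11)&(g.max(2)-g.min(2)<45),'on lid',5)
    comps(X,(h>.0075)&(h<.035)&(x>.56)&(x<.737)&(y>.145)&(y<.262),'in tray',10)
    comps(X,(h>.008)&(h<.035)&(x>.72)&(x<.85)&(y>-.1)&(y<.15),'behind',5)
to(.66,.165,.24,-91.1);to(.50,-.10,.24,-91.1);to(.44,-.33,.24,-67.5)
E
```

```text
t: 9.78
ee_pos: [0.6679, 0.167, 0.1628]
tcp_rot: [[1.0, -0.018, -0.0], [-0.018, -1.0, -0.0], [-0.0, 0.0, -1.0]]
ft_force: [-0.6, -1.0, -2.1]
opening: 0.253
grip_force: 45.0
scene
on lid 5 [672.4 149.9] [15.2  0. ] 0.8 z [114.7 115.2 115.5]
on lid 6 [711.9 148.9] [9.1 2.1] 0.1 z [115.2 119.  124.2]
in tray 22 [644.7 173.5] [15.2  9. ] 29.5 z [ 7.6 15.9 26.9]
in tray 147 [693.5 196.3] [63.2 43. ] 6.0 z [ 8.4 13.7 21. ]
behind 35 [733.6 141.2] [19.1 14.9] 2.4 z [ 9.7 20.9 27.3]
behind 153 [817.5  43.3] [69.9 31. ] 87.7 z [10.1 22.5 34.2]
side
on lid 5 [673.5 -81.3] [12.   5.4] 47.4 z [114.9 115.2 117.1]
on lid 13 [655.4 -39.4] [16.9 28.9] 3.2 z [114.7 115.4 117.6]
on lid 10 [656.3  -5.5] [11.1 32.4] 41.3 z [115.1 116.3 117.4]
on lid 5 [629.8 -16.1] [6.8 8.7] 70.2 z [114.6 115.1 115.5]
on lid 6 [663.4  52.6] [ 6.2 19.8] 81.8 z [114.6 114.7 116.9]
on lid 7 [620.  129.1] [17.9  5.4] 89.6 z [114.6 116.  117.3]
in tray 68 [718.8 174.7] [33.5 59.5] 59.3 z [ 7.9 18.3 25.1]
in tray 15 [734.4 202.4] [31.2  3.8] 89.5 z [ 8.9 17.3 30.7]
in tray 46 [642.8 167.8] [23.3 39.2] 21.3 z [ 7.9 20.  31.9]
in tray 93 [673.3 195.5] [38.  51.8] 10.5 z [ 8.5 14.8 22.6]
in tray 13 [630.4 199.8] [23.9 12.1] 62.0 z [ 7.6  8.2 10.4]
in tray 13 [712.6 258.7] [25.3  6.3] 0.2 z [ 9.  15.8 22.9]
in tray 11 [638.  240.6] [38.2 11.9] 88.6 z [ 7.9  8.4 18. ]
behind 76 [792.5  76.1] [49.4 16. ] 1.7 z [ 8.8 20.5 32.7]
behind 33 [729.3 139.7] [16.8 16.8] 84.2 z [ 9.1 19.8 29.9]
d [-0.81  0.   -7.7 ] a [ 0.001 -0.    -0.001] t 9.88 F [ 0.3 -0.9 -1.2]
d [-16.27  26.82  -7.68] a [ 0.001 -0.    -0.001] t 9.88 F [ 0.3 -0.9 -1.2]
d [-21.81  49.94  -7.67] a [ 0.001  0.    -0.413] t 9.88 F [ 0.3 -0.9 -1.2]
```

```bash
python3 -m crank '[{"hand":1,"dx":-0.8,"dy":0,"dz":-6,"ax":0,"ay":0,"az":0},{"hand":1,"dx":-8,"dy":3,"dz":-11,"ax":0,"ay":0,"az":0},{"hand":1,"dx":-14,"dy":5,"dz":-16,"ax":0,"ay":0,"az":0},{"hand":1,"dx":-14,"dy":5,"dz":-20,"ax":0,"ay":0,"az":0},{"hand":1,"dx":-14,"dy":5,"dz":-20,"ax":0,"ay":0,"az":0},{"hand":1,"dx":-14,"dy":5,"dz":-20,"ax":0,"ay":0,"az":0}]'
python3 - <<'E'
from h import *
im,X=cloud('wrist');np.savez('w5',im=im,X=X);x,y,h=np.moveaxis(X,2,0);g=im.astype(int)
comps(X,(h>.009)&(h<.022)&(x>.562)&(x<.737)&(y>.148)&(y<.26),'in tray',10)
comps(X,(g.min(2)>80)&(h>.1145)&(h<.127)&(x>.61)&(x<.75)&(y<.15),'on lid',6)
comps(X,(g.min(2)>60)&(h>.006)&(h<.03)&(x>.4)&(x<.85)&(y<.131)&(y>-.1),'elsewhere',10)
comps(X,(h>.009)&(h<.045)&(x>.5)&(x<.85)&(y<.3)&(y>.13),'trayall',10)
to(.50,-.10,.30,-91.1);to(.44,-.33,.20,-67.5)
E
```

```text
t: 10.62
ee_pos: [0.5272, 0.1183, 0.3633]
tcp_rot: [[1.0, -0.02, 0.001], [-0.02, -1.0, 0.002], [0.001, -0.002, -1.0]]
ft_force: [-0.1, 0.5, -2.7]
opening: 0.249
grip_force: 45.0
in tray 22 [736.7 175.1] [ 0.6 19. ] 0.0 z [10.9 16.  21.2]
in tray 14 [736.3 157.2] [ 1.  10.7] 0.9 z [16.  18.1 21.3]
in tray 126 [709.  184.6] [ 9.5 28.7] 69.4 z [12.  20.3 21.6]
in tray 415 [672.3 194.5] [24.4 43.2] 8.4 z [10.4 13.  19.6]
elsewhere 197 [765.1  47.6] [59.5 16. ] 83.6 z [ 7.2 18.2 29. ]
trayall 1108 [646.8 202.9] [126.7 187.2] 88.7 z [10.6 22.9 27.1]
trayall 137 [709.  184.6] [ 9.5 28.7] 69.4 z [12.1 20.5 22.5]
trayall 415 [672.3 194.5] [24.4 43.2] 8.4 z [10.4 13.  19.6]
trayall 98 [637.4 174.5] [20.1  9.1] 16.7 z [14.9 28.5 30.2]
d [-2.3  21.91  6.22] a [-0.  0.  0.] t 10.68 F [-0.2  0.  -2. ]
d [-7.85 45.03 16.22] a [-0.     0.    -0.412] t 10.68 F [-0.2  0.  -2. ]
```

All four chips are in the tray: two lie flat, and two stand on edge inside it. Next I'll return the block to its old place.

```bash
python3 -m crank '[{"hand":1,"dx":-5,"dy":12,"dz":2,"ax":0,"ay":0,"az":0},{"hand":1,"dx":-5,"dy":22,"dz":6,"ax":0,"ay":0,"az":0},{"hand":1,"dx":-5,"dy":22,"dz":6,"ax":0,"ay":0,"az":0},{"hand":1,"dx":-5,"dy":22,"dz":6,"ax":0,"ay":0,"az":-0.1},{"hand":1,"dx":-7,"dy":45,"dz":14,"ax":0,"ay":0,"az":-0.412},{"hand":1,"dx":-7,"dy":45,"dz":14,"ax":0,"ay":0,"az":-0.412},{"hand":1,"dx":-7,"dy":45,"dz":14,"ax":0,"ay":0,"az":-0.412},{"hand":1,"dx":-7,"dy":45,"dz":14,"ax":0,"ay":0,"az":-0.412},{"hand":1,"dx":-7,"dy":45,"dz":14,"ax":0,"ay":0,"az":-0.412},{"hand":1,"dx":-7,"dy":45,"dz":14,"ax":0,"ay":0,"az":-0.412}]'
python3 - <<'E'
from h import *
to(.4525,-.3555,.058,-67.5)
E
```

```text
t: 11.92
ee_pos: [0.4463, -0.3327, 0.2202]
tcp_rot: [[0.926, 0.378, -0.005], [0.378, -0.926, -0.001], [-0.005, -0.001, -1.0]]
ft_force: [-0.1, 0.3, -0.8]
opening: 0.25
grip_force: 45.0
d [-0.2   2.37 16.22] a [-0.001  0.005 -0.005] t 11.93 F [-0.1  0.3 -0.8]
```

```bash
python3 -m crank '[{"hand":1,"dx":-0.2,"dy":2.4,"dz":5,"ax":0,"ay":0,"az":0},{"hand":1,"dx":-0.2,"dy":2.4,"dz":10,"ax":0,"ay":0,"az":0},{"hand":1,"dx":-0.2,"dy":2.4,"dz":14,"ax":0,"ay":0,"az":0},{"hand":1,"dx":-0.2,"dy":2.4,"dz":15.9,"ax":0,"ay":0,"az":0},{"hand":1,"dx":-0.2,"dy":2.4,"dz":15.9,"ax":0,"ay":0,"az":0},{"hand":1,"dx":-0.2,"dy":2.4,"dz":15.9,"ax":0,"ay":0,"az":0}]'
python3 -m crank '[{"hand":1,"dx":0,"dy":0,"dz":0.2,"ax":0,"ay":0,"az":0},{"hand":1,"dx":0,"dy":0,"dz":0.4,"ax":0,"ay":0,"az":0},{"hand":1,"dx":0,"dy":0,"dz":0.4,"ax":0,"ay":0,"az":0}]'
```

```text
t: 12.68
ee_pos: [0.4565, -0.3534, 0.0652]
tcp_rot: [[0.924, 0.383, 0.001], [0.383, -0.924, -0.001], [0.001, 0.001, -1.0]]
ft_force: [-0.4, 0.3, -0.6]
opening: 0.254
grip_force: 45.0
t: 13.05
ee_pos: [0.4559, -0.3529, 0.0601]
tcp_rot: [[0.924, 0.383, 0.0], [0.383, -0.924, -0.0], [0.0, 0.0, -1.0]]
ft_force: [0.1, 0.6, -2.1]
opening: 0.252
grip_force: 45.0
```

```bash
python3 -m crank '[{"hand":1,"dx":0,"dy":0,"dz":0.4,"ax":0,"ay":0,"az":0},{"hand":1,"dx":0,"dy":0,"dz":0.7,"ax":0,"ay":0,"az":0},{"hand":1,"dx":0,"dy":0,"dz":0.7,"ax":0,"ay":0,"az":0}]'
```

```text
t: 13.42
ee_pos: [0.4557, -0.3529, 0.0527]
tcp_rot: [[0.924, 0.383, -0.0], [0.383, -0.924, 0.0], [-0.0, -0.0, -1.0]]
ft_force: [0.0, -0.4, -1.6]
opening: 0.253
grip_force: 45.0
```

```bash
python3 -m crank '[{"hand":1,"dx":0,"dy":0,"dz":0.2,"ax":0,"ay":0,"az":0},{"hand":1,"dx":0,"dy":0,"dz":0.2,"ax":0,"ay":0,"az":0}]'
```

```text
t: 13.68
ee_pos: [0.4558, -0.3532, 0.0515]
tcp_rot: [[0.924, 0.382, 0.0], [0.382, -0.924, 0.0], [0.0, 0.0, -1.0]]
ft_force: [-3.4, 1.6, 10.0]
opening: 0.251
grip_force: 45.0
```

```bash
python3 -m crank '[{"hand":0,"dx":0,"dy":0,"dz":0,"ax":0,"ay":0,"az":0},{"hand":0,"dx":0,"dy":0,"dz":0,"ax":0,"ay":0,"az":0},{"hand":0,"dx":0,"dy":0,"dz":0,"ax":0,"ay":0,"az":0},{"hand":0,"dx":0,"dy":0,"dz":0,"ax":0,"ay":0,"az":0},{"hand":0,"dx":0,"dy":0,"dz":0,"ax":0,"ay":0,"az":0},{"hand":0,"dx":0,"dy":0,"dz":-3,"ax":0,"ay":0,"az":0},{"hand":0,"dx":0,"dy":0,"dz":-8,"ax":0,"ay":0,"az":0},{"hand":0,"dx":0,"dy":0,"dz":-14,"ax":0,"ay":0,"az":0},{"hand":0,"dx":0,"dy":0,"dz":-20,"ax":0,"ay":0,"az":0},{"hand":0,"dx":0,"dy":0,"dz":-25,"ax":0,"ay":0,"az":0},{"hand":0,"dx":0,"dy":0,"dz":-25,"ax":0,"ay":0,"az":0}]'
python3 - <<'E'
from h import *
im,X=cloud('wrist');x,y,h=np.moveaxis(X,2,0)
comps(X,(h>.01)&(h<.08)&(y<-.25)&(y>-.43)&(x>.3)&(x<.56),'block',80)
comps(X,(h>.05)&(h<.08)&(y<-.25)&(y>-.43)&(x>.3)&(x<.56),'top',80)
to(.50,.021,.32,-1.1)
E
```

```text
t: 15.05
ee_pos: [0.4566, -0.3539, 0.3043]
tcp_rot: [[0.924, 0.383, 0.005], [0.383, -0.924, -0.002], [0.004, 0.004, -1.0]]
ft_force: [0.0, 0.7, -0.7]
opening: 1.002
grip_force: 0.0
block 1422 [ 457.4 -353.1] [100.  32.] 22.6 z [20.5 60.8 62.9]
top 985 [ 457.5 -352.5] [79.4 22.7] 22.8 z [59.  61.5 63.1]
d [ 18.38 -32.88  -1.8 ] a [ 2.000e-03 -1.000e-03 -1.158e+00] t 15.1 F [-0.1  0.2 -0.7]
```

Run:
```python
from h import *
to(.5925,-.07,.34,-1.1)
```

```text
d [ 23.44 -20.92  -3.78] a [ 2.000e-03 -1.000e-03 -1.158e+00] t 15.1 F [-0.1  0.2 -0.7]
```

```bash
python3 -m crank '[{"hand":0,"dx":11,"dy":-10,"dz":-3.8,"ax":0,"ay":0,"az":-0.5},{"hand":0,"dx":23.4,"dy":-20.9,"dz":-3.8,"ax":0,"ay":0,"az":-1.16},{"hand":0,"dx":23.4,"dy":-20.9,"dz":-3.8,"ax":0,"ay":0,"az":-1.16},{"hand":0,"dx":23.4,"dy":-20.9,"dz":-3.8,"ax":0,"ay":0,"az":-1.16},{"hand":0,"dx":23.4,"dy":-20.9,"dz":-3.8,"ax":0,"ay":0,"az":-1.16},{"hand":0,"dx":23.4,"dy":-20.9,"dz":-3.8,"ax":0,"ay":0,"az":-1.16},{"hand":0,"dx":23.4,"dy":-20.9,"dz":-3.8,"ax":0,"ay":0,"az":-1.16},{"hand":0,"dx":23.4,"dy":-20.9,"dz":-3.8,"ax":0,"ay":0,"az":-1.16},{"hand":0,"dx":23.4,"dy":-20.9,"dz":-3.8,"ax":0,"ay":0,"az":-1.16},{"hand":0,"dx":23.4,"dy":-20.9,"dz":-3.8,"ax":0,"ay":0,"az":-1.16}]'
python3 - <<'E'
from h import *
im,X=cloud('wrist');x,y,h=np.moveaxis(X,2,0)
reg=(x>.4)&(x<.76)&(abs(y-.02)<.2)
comps(X,reg&(h>.095)&(h<.116),'lid',500)
comps(X,reg&(h>.135)&(h<.16),'handle',50)
comps(X,reg&(h>.1145)&(h<.13)&(x>.62),'onlid',10)
comps(X,(h>.009)&(h<.045)&(x>.5)&(x<.85)&(y<.3)&(y>.13),'trayall',10)
to(.5925,.021,.22,-1.1); to(.5925,.021,.141,-1.1)
E
```

```text
t: 16.35
ee_pos: [0.5919, -0.0707, 0.3389]
tcp_rot: [[0.02, 1.0, -0.0], [1.0, -0.02, -0.0], [-0.0, -0.0, -1.0]]
ft_force: [0.1, 0.4, -0.3]
opening: 1.0
grip_force: 0.0
lid 36638 [592.2  21.2] [228.2 251.6] 88.8 z [108.6 110.  111.3]
handle 1538 [592.4  21.2] [114.7  16. ] 89.0 z [144.5 147.5 149.1]
trayall 12 [635.  168.8] [10.6  2.1] 6.8 z [ 9.8 12.1 16.6]
trayall 18 [737.7 164.4] [3.2 8. ] 23.8 z [11.3 23.4 27. ]
d [ 9.15 -0.12 11.89] a [-0.  0. -0.] t 16.4 F [ 0.6  0.1 -0.3]
d [ 9.16 -0.12 19.79] a [-0.  0. -0.] t 16.4 F [ 0.6  0.1 -0.3]
```

```bash
python3 -m crank '[{"hand":0,"dx":6,"dy":-0.1,"dz":4,"ax":0,"ay":0,"az":0},{"hand":0,"dx":9.2,"dy":-0.1,"dz":8,"ax":0,"ay":0,"az":0},{"hand":0,"dx":9.2,"dy":-0.1,"dz":12,"ax":0,"ay":0,"az":0},{"hand":0,"dx":9.2,"dy":-0.1,"dz":16,"ax":0,"ay":0,"az":0},{"hand":0,"dx":9.2,"dy":-0.1,"dz":18.5,"ax":0,"ay":0,"az":0},{"hand":0,"dx":9.2,"dy":-0.1,"dz":19.3,"ax":0,"ay":0,"az":0},{"hand":0,"dx":9.2,"dy":-0.1,"dz":19.3,"ax":0,"ay":0,"az":0}]'
python3 - <<'E'
from h import *
to(.5924,.0212,.140,-1.1)
E
```

```text
t: 17.27
ee_pos: [0.5928, 0.0216, 0.1463]
tcp_rot: [[0.018, 1.0, 0.0], [1.0, -0.018, -0.0], [-0.0, 0.0, -1.0]]
ft_force: [0.2, -0.4, 0.4]
opening: 0.997
grip_force: 0.0
d [-0.04 -0.04  0.63] a [0.    0.    0.001] t 17.27 F [ 0.2 -0.4  0.4]
```

Lower by 6 mm and close firmly.

```bash
python3 -m crank '[{"hand":0,"dx":0,"dy":0,"dz":0.6,"ax":0,"ay":0,"az":0},{"hand":1,"dx":0,"dy":0,"dz":0.6,"ax":0,"ay":0,"az":0},{"hand":1,"dx":0,"dy":0,"dz":0.6,"ax":0,"ay":0,"az":0},{"hand":1,"dx":0,"dy":0,"dz":0.6,"ax":0,"ay":0,"az":0},{"hand":1,"dx":0,"dy":0,"dz":0.6,"ax":0,"ay":0,"az":0},{"hand":1,"dx":0,"dy":0,"dz":0.6,"ax":0,"ay":0,"az":0},{"hand":1,"dx":0,"dy":0,"dz":0.6,"ax":0,"ay":0,"az":0},{"hand":1,"dx":0,"dy":0,"dz":0.6,"ax":0,"ay":0,"az":0},{"hand":1,"dx":0,"dy":0,"dz":0.6,"ax":0,"ay":0,"az":0},{"hand":1,"dx":0,"dy":0,"dz":0.6,"ax":0,"ay":0,"az":0},{"hand":1,"dx":0,"dy":0,"dz":0.6,"ax":0,"ay":0,"az":0}]' 60
```

```text
t: 18.65
ee_pos: [0.5927, 0.0217, 0.14]
tcp_rot: [[0.018, 1.0, 0.0], [1.0, -0.018, -0.0], [-0.0, 0.0, -1.0]]
ft_force: [-0.5, -0.1, 0.3]
opening: 0.164
grip_force: 60.0
```

```bash
python3 -m crank '[{"hand":1,"dx":0,"dy":0,"dz":-0.1,"ax":0,"ay":0,"az":0},{"hand":1,"dx":0,"dy":0,"dz":-0.2,"ax":0,"ay":0,"az":0},{"hand":1,"dx":0,"dy":0,"dz":-0.3,"ax":0,"ay":0,"az":0},{"hand":1,"dx":0,"dy":0,"dz":-0.4,"ax":0,"ay":0,"az":0},{"hand":1,"dx":0,"dy":0,"dz":-0.5,"ax":0,"ay":0,"az":0},{"hand":1,"dx":0,"dy":0,"dz":-0.6,"ax":0,"ay":0,"az":0}]'
python3 -m crank '[{"hand":1,"dx":0,"dy":0,"dz":-0.1,"ax":0,"ay":0,"az":0},{"hand":1,"dx":0,"dy":0,"dz":-0.2,"ax":0,"ay":0,"az":0},{"hand":1,"dx":0,"dy":0,"dz":-0.3,"ax":0,"ay":0,"az":0},{"hand":1,"dx":0,"dy":0,"dz":-0.4,"ax":0,"ay":0,"az":0},{"hand":1,"dx":0,"dy":0,"dz":-0.5,"ax":0,"ay":0,"az":0},{"hand":1,"dx":0,"dy":0,"dz":-0.6,"ax":0,"ay":0,"az":0},{"hand":1,"dx":0,"dy":0,"dz":-0.7,"ax":0,"ay":0,"az":0},{"hand":1,"dx":0,"dy":0,"dz":-0.8,"ax":0,"ay":0,"az":0}]'
python3 - <<'E'
from h import *
im,X=cloud('scene');x,y,h=np.moveaxis(X,2,0)
m=(x>.62)&(x<.70)&(abs(y-.02)<.1)&(h>.09)&(h<.2);print(np.nanmedian(h[m]))
E
```

```text
t: 19.4
ee_pos: [0.5926, 0.0217, 0.1461]
tcp_rot: [[0.018, 1.0, -0.0], [1.0, -0.018, -0.0], [-0.0, -0.0, -1.0]]
ft_force: [-1.4, -0.6, -9.6]
opening: 0.162
grip_force: 60.0
t: 20.4
ee_pos: [0.5928, 0.0217, 0.1542]
tcp_rot: [[0.018, 1.0, 0.0], [1.0, -0.018, -0.0], [-0.0, 0.0, -1.0]]
ft_force: [-1.8, 0.3, -2.7]
opening: 0.168
grip_force: 60.0
0.12172821171572651
```

The seal has broken gently and the lid is following. I'll raise it to about 4 cm.

```bash
python3 -m crank '[{"hand":1,"dx":0,"dy":0,"dz":-0.2,"ax":0,"ay":0,"az":0},{"hand":1,"dx":0,"dy":0,"dz":-0.5,"ax":0,"ay":0,"az":0},{"hand":1,"dx":0,"dy":0,"dz":-0.9,"ax":0,"ay":0,"az":0},{"hand":1,"dx":0,"dy":0,"dz":-1.3,"ax":0,"ay":0,"az":0},{"hand":1,"dx":0,"dy":0,"dz":-1.7,"ax":0,"ay":0,"az":0},{"hand":1,"dx":0,"dy":0,"dz":-2.1,"ax":0,"ay":0,"az":0},{"hand":1,"dx":0,"dy":0,"dz":-2.4,"ax":0,"ay":0,"az":0},{"hand":1,"dx":0,"dy":0,"dz":-2.6,"ax":0,"ay":0,"az":0},{"hand":1,"dx":0,"dy":0,"dz":-2.7,"ax":0,"ay":0,"az":0},{"hand":1,"dx":0,"dy":0,"dz":-2.7,"ax":0,"ay":0,"az":0},{"hand":1,"dx":0,"dy":0,"dz":-2.7,"ax":0,"ay":0,"az":0},{"hand":1,"dx":0,"dy":0,"dz":-2.7,"ax":0,"ay":0,"az":0}]'
cat > chk.py <<'E'
from h import *
for n in ['scene','side']:
    im,X=cloud(n);x,y,h=np.moveaxis(X,2,0)
    m=(abs(x-.592)<.118)&(abs(y-.02)<.108)&(h>.12)&(h<.163)&~((abs(x-.592)<.04)&(abs(y-.02)<.08))
    P=X[m];A=np.c_[P[:,:2]-[.5924,.021],np.ones(len(P))];print(n,len(P),np.linalg.lstsq(A,P[:,2],rcond=None)[0])
    comps(X,(h>.125)&(h<.163)&(abs(x-.592)<.18)&(abs(y-.02)<.16),'lid',300)
    comps(X,(h>.009)&(h<.035)&(x>.56)&(x<.737)&(y>.148)&(y<.262),'in tray',10)
    comps(X,(h>.045)&(h<.08)&(y<-.25)&(y>-.43)&(x>.3)&(x<.56),'block',30)
s=r.state();print(s['t'],s['ft_force'],s['ee_pos'],s['grip_force'])
E
python3 chk.py
```

```text
t: 21.95
ee_pos: [0.5926, 0.0217, 0.1809]
tcp_rot: [[0.018, 1.0, -0.0], [1.0, -0.018, -0.0], [-0.0, -0.0, -1.0]]
ft_force: [-0.3, -0.2, -2.8]
opening: 0.165
grip_force: 60.0
scene 3002 [-0.00938551 -0.0007201   0.14823879]
lid 4559 [596.6  20.7] [230.4 254.2] 88.8 z [145.4 148.5 151.4]
in tray 40 [639.8 174.4] [27.   9.2] 12.6 z [10.7 23.9 29.7]
in tray 101 [674.7 193.9] [25.  42.5] 8.1 z [ 9.4 13.2 19.5]
in tray 35 [713.  184.4] [ 8.7 29.3] 71.6 z [11.2 20.  23.3]
block 147 [ 461.  -351.9] [82.8 24.4] 22.6 z [50.2 59.1 63. ]
side 2243 [ 0.00110165 -0.0332499   0.1519469 ]
lid 3224 [590.4  21.9] [238.2 251. ] 88.9 z [145.2 152.8 156.7]
in tray 42 [734.9 190.4] [83.2  4.1] 89.5 z [10.  20.  31.1]
in tray 118 [686.9 196. ] [61.5 47. ] 6.1 z [ 9.7 16.1 24.7]
in tray 37 [635.8 176.7] [16.9 14.8] 64.9 z [10.6 23.1 31. ]
in tray 31 [721.9 252.4] [29.6 19. ] 0.0 z [10.  18.5 28.7]
in tray 12 [681.8 254. ] [20.7 21.7] 16.2 z [ 9.7 15.5 26.7]
block 135 [ 455.8 -348.2] [76.5 32.4] 27.3 z [47.4 61.1 68.3]
22.05 [ 0.22947964 -0.22660123 -4.19418193] [0.59267817 0.02168085 0.18092619] 59.99787747859955
```

```bash
python3 -m crank '[{"hand":1,"dx":0,"dy":0,"dz":0,"ax":0,"ay":0,"az":0},{"hand":1,"dx":0,"dy":0,"dz":0,"ax":0,"ay":0,"az":0},{"hand":1,"dx":0,"dy":0,"dz":0,"ax":0,"ay":0,"az":0},{"hand":1,"dx":0,"dy":0,"dz":0,"ax":0,"ay":0,"az":0},{"hand":1,"dx":0,"dy":0,"dz":0,"ax":0,"ay":0,"az":0},{"hand":1,"dx":0,"dy":0,"dz":0,"ax":0,"ay":0,"az":0},{"hand":1,"dx":0,"dy":0,"dz":0,"ax":0,"ay":0,"az":0},{"hand":1,"dx":0,"dy":0,"dz":0,"ax":0,"ay":0,"az":0}]'
python3 -c "
from cell import r
print(r.finish_job())"
```

```text
t: 23.05
ee_pos: [0.5927, 0.0217, 0.181]
tcp_rot: [[0.018, 1.0, 0.0], [1.0, -0.018, -0.0], [-0.0, 0.0, -1.0]]
ft_force: [-0.5, -0.2, -3.9]
opening: 0.162
grip_force: 60.0
the job is handed in; nothing more can be done
None
```

The job is handed in, with no verdict returned: by camera and force readings, all four chips are in the tray, the block is back on the table within about 5 mm of where it stood, and the gripper holds the lid level about 4 cm above the rim.

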